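Park the microscope objectives in order of length

ROBOT

A 6-joint arm with a two-finger parallel gripper is mounted at the origin on the work surface. World frame = base frame: x ahead of the robot, y to its left, z up, the work surface at z = 0. Lengths are in mm, angles in rad, forces in N, time in s.
With the tool pointing down it reaches from about 300 to 775 mm from the base axis. Payload 14.6 kg.
Tool frame: the origin (TCP) lies at the very end of the fingers, on their centre line; the grasp point (between the pads) lies 19 mm behind it; z points along the fingers, y is the direction in which the jaws open and shut (so a half turn about z gives the same grasp; the last joint's range is limited). The gripper opens to 94 mm and grips with 3 to 60 N. Pads are 16 mm wide; open, the fingers measure 119 mm over their backs; the gripper's body (75 mm by 177 mm) begins 78 mm behind the grasp point.
Start: joints at [1.229, 0.3, 1.521, -0, 1.321, -0.067], TCP at [149.243, 529.354, 205.446] pointing down, gripper open.
Joint ranges: [-3.03, 3.03], [-0.79, 2.21], [0.23, 2.52], [-1.04, 4.18], [0, 3.07], [-2.55, 2.55]. Speed limits (rad/s): [2.22, 2.22, 2.57, 3.14, 3.14, 3.14].

INTERFACE

Orientations are given as [roll, pitch, yaw] about the fixed x, y, z axes, in that order (R = Rz(yaw) Ry(pitch) Rx(roll)).
In Python, from cell import manip gives the robot as it stands.
- The arm moves only by the shell command python3 -m inch 'ROWS' [FORCE]. ROWS is a JSON object of lists of equal length, an entry for each row: "grip": the opening, from -1 (shut) to 1 (fully open), so that 0 is half open; "travel": the shift along the world's x, y, z in cm, a list of three; "turn": the turn, a rotation vector about the world's x, y, z in degrees, a list of three. A call has 1 to 10 rows; each row is the pose to reach, as a shift and turn from the pose measured when the call began; what a row does not reach only later rows make up. A row lasts 1/8 s, in which the tool goes at most 62.5 mm and 10.7 degrees, less where a joint would pass 70% of its speed; a pose out of reach is approached as far as the arm can. A call with a gripper value outside its range is refused whole. The fingers move at their own pace and stop on an object; FORCE is the grip in N (left out, the last holds). Time passes only in rows, so rows that repeat a pose let the fingers close. It gives the time, the measured TCP pose, the force and the opening at its end, in the units of the state.
- manip.read_state(): the state, without advancing time (a new reading comes with each control period).
- manip.camera(name): name is "side" or "top" or "wrist"; returns (picture, depth): 400x640x3 uint8, red, green, blue; 400x640 float32, mm along the optical axis (not along the pixel's ray), 0 where there is no reading.
- manip.calibration(name): a dict with "fx", "fy", "cx", "cy" (pixels), "world_from_camera" (4x4, takes a point from camera to world coordinates). Camera axes: x right, y up, looking along -z (the intrinsics and any distortion apply to the point x, -y, -z); pixel columns grow to the right and rows downward; lengths in mm; the calibration is good to about 2 mm. A picture is of the moment at which its call begins: read the wrist's pose just before it. calibration takes no time and is no camera call; for the wrist camera it gives the pose at the moment of the call.
- manip.sign_off(): hands the job in, once; it reports no verdict.
Trained networks look in the newest picture that a camera, given by its name, has taken for a name from the list of things; names that differ only in an ending like _2 or _b are one class to them, and where a whole thing is asked for, a point or a joint stands for the part that bears it (a point fixed in the world has none). Each returns a list of dicts, best first, with "p" (0 to 1); they miss things now and then, are a little off and sometimes report something else, mostly with a low value. They report only what shows in the picture. A call takes as long as a camera call. They do not tell look-alikes from the thing itself.
- manip.look_for(camera, label): "bbox" ([left, top, right, bottom] in pixels, round what is visible of it).
The state is a dict: "clock": time; "joints": joint angles; "qd": joint speeds; "effort": joint torques, N m; "eef_pos": TCP position; "eef_rot": TCP orientation; "wrist_force": force on the tool from outside, world axes, zero at the start; "moment": the same for the moment, N m; "finger_gap": finger opening in mm.
Only numpy, scipy, OpenCV 4.12 (cv2) and the standard library are available. Lean on these libraries where they do the work, as an engineer would, in place of code of your own. Each camera call takes 0.05 s, during which the arm holds its last target.

TASK

Line up the four microscope objectives on the parking rail in order of length, one standing upright in the middle of each rubber pad: the longest on the pad next to the upright end post, then shorter and shorter, with the shortest on the pad farthest from the post. Do not knock any objective over, and leave the small amber oil bottle standing where it is.

Things in the scene. Friction and masses are not known exactly. Their poses are not given: they have to be found in the camera images.
- obj_longest_mid (a point): Microscope objective, the longest of the four: a round satin-steel barrel standing upright, nose up, slender, with a long narrow nose cone. 90 mm tall, barrel 31 mm across from 5 to 60 mm above its foot, foot 27 mm across. Loose, 0.13 to 0.34 kg. Point: on its axis, half-way up (45 mm above its foot); z along the axis, up.
- obj_long_mid (a point): Microscope objective, the second longest of the four: a round satin-steel barrel standing upright, nose up, with a narrow nose cone. 74 mm tall, barrel 34 mm across from 5 to 52 mm above its foot, foot 30 mm across. Loose, 0.13 to 0.34 kg. Point: on its axis, half-way up (37 mm above its foot); z along the axis, up.
- obj_short_mid (a point): Microscope objective, the second shortest of the four: a round satin-steel barrel standing upright, nose up, with a blunt nose cone. 58 mm tall, barrel 37 mm across from 5 to 44 mm above its foot, foot 33 mm across. Loose, 0.13 to 0.34 kg. Point: on its axis, half-way up (29 mm above its foot); z along the axis, up.
- obj_shortest_mid (a point): Microscope objective, the shortest of the four: a round satin-steel barrel standing upright, nose up, stubby, with a wide, flat, dark front lens. 42 mm tall, barrel 40 mm across from 5 to 34 mm above its foot, foot 36 mm across. Loose, 0.13 to 0.34 kg. Point: on its axis, half-way up (21 mm above its foot); z along the axis, up.
- pad1: One of the four identical round black rubber pads on the aluminium parking rail (rail 385 x 70 mm, 12 mm high, lying on the bench and fixed). Pad 50 mm across, 4 mm thick; origin at the centre of its underside, 12 mm above the bench, so its top is 16 mm above the bench. The pads stand in a straight row along the rail, 70 mm between centres; which of the four names is where in the row changes from start to start.
- pad2: One of the four identical round black rubber pads on the aluminium parking rail (rail 385 x 70 mm, 12 mm high, lying on the bench and fixed). Pad 50 mm across, 4 mm thick; origin at the centre of its underside, 12 mm above the bench, so its top is 16 mm above the bench. The pads stand in a straight row along the rail, 70 mm between centres; which of the four names is where in the row changes from start to start.
- pad3: One of the four identical round black rubber pads on the aluminium parking rail (rail 385 x 70 mm, 12 mm high, lying on the bench and fixed). Pad 50 mm across, 4 mm thick; origin at the centre of its underside, 12 mm above the bench, so its top is 16 mm above the bench. The pads stand in a straight row along the rail, 70 mm between centres; which of the four names is where in the row changes from start to start.
- pad4: One of the four identical round black rubber pads on the aluminium parking rail (rail 385 x 70 mm, 12 mm high, lying on the bench and fixed). Pad 50 mm across, 4 mm thick; origin at the centre of its underside, 12 mm above the bench, so its top is 16 mm above the bench. The pads stand in a straight row along the rail, 70 mm between centres; which of the four names is where in the row changes from start to start.
- post: The upright end post at one end of the rail (either end): thin steel pin with a black cap, 50 mm tall, 22 mm across at its cap, fixed, in line with the row of pads, 70 mm from the centre of the nearest pad. Origin on its axis at its foot, 12 mm above the bench. The other end of the rail has only a flat 6 mm high, 14 mm wide steel stud.
- oil_mid (a point): Small amber glass bottle of immersion oil with a black cap, 30 mm across and 58 mm tall, standing loose among the objectives; it is to be left alone. Point: on its axis, 29 mm above its foot. Other loose small things (dish, jar, counter, box; up to 60 mm across and 45 mm tall) stand in the same area, at least 60 mm from the axis of any objective to their centre.
There are look-alikes about, which are no part of the job. What is shaped like the part that bears obj_shortest_mid but green is not meant.

How it is judged:
By the outcome, as a careful person would: the job done as asked, in the order asked, and still so for the second after the job is handed in, with the robot touching nothing.
It also fails if it takes over 102 s, if anything falls off the work surface, if the arm or the gripper's body presses on something with over 40 N, if the wrist force passes 120 N, or if a joint passes its speed limit or range.

## Working session

There is one attempt and no reset: what is moved stays moved. The work goes in short steps, Python scripts to look and compute and a shell command to move; the robot and the scene stay as the last step left them, time stands still between calls to the robot, and variables do not carry over. Pictures are saved under pics/ and viewed, and the job is handed in when it is done.

```bash
ls; mkdir -p pics; python3 - <<'E'
from cell import manip
import cv2
print(manip.read_state())
for n in ["side","top","wrist"]:
    p,d=manip.camera(n); cv2.imwrite(f"pics/{n}0.png",p[:,:,::-1])
    c=manip.calibration(n); print(n,{k:(v if k!="world_from_camera" else [[round(float(a),3) for a in r] for r in v]) for k,v in c.items()})
E
```

```text
pics
{'clock': 0.0, 'joints': array([ 1.22935416e+00,  3.00497974e-01,  1.52156442e+00, -7.91024325e-07,
        1.32071524e+00, -6.66154196e-02]), 'qd': array([ 0.0007264 , -0.00098403, -0.00129378,  0.00140163, -0.00214372,
        0.00042472]), 'effort': array([ 1.75402347e-04, -5.31805980e+01, -3.52741742e+01,  7.08656665e-02,
        2.43156654e-02, -8.48832906e-05]), 'eef_pos': array([149.18279359, 529.11034407, 204.8786409 ]), 'eef_rot': array([-3.14041025e+00, -7.81150865e-05,  2.86676605e+00]), 'wrist_force': array([-1.32972966, -0.69477131, -0.12595245]), 'moment': array([-0.06350949, -0.02065851,  0.00330516]), 'finger_gap': 94.47546427565969}
side {'fx': 455.87023112036263, 'fy': 455.87023112036263, 'cx': 309.6909649442616, 'cy': 194.46719908933986, 'world_from_camera': [[0.939, 0.213, -0.27, 280.323], [-0.344, 0.602, -0.721, -713.249], [0.009, 0.769, 0.639, 696.634], [0.0, 0.0, 0.0, 1.0]]}
top {'fx': 461.9361241252234, 'fy': 461.9361241252234, 'cx': 320.27498392005765, 'cy': 200.47904220096714, 'world_from_camera': [[-0.026, 0.996, -0.082, 443.12], [-1.0, -0.026, -0.004, -11.866], [-0.006, 0.082, 0.997, 1144.806], [0.0, 0.0, 0.0, 1.0]]}
wrist {'fx': 303.40392112949587, 'fy': 303.40392112949587, 'cx': 317.82260469615085, 'cy': 198.8605490126809, 'world_from_camera': [[0.273, -0.937, -0.218, 85.631], [0.962, 0.266, 0.062, 548.218], [-0.0, -0.226, 0.974, 383.736], [0.0, 0.0, 0.0, 1.0]]}
```

View pics/top0.png

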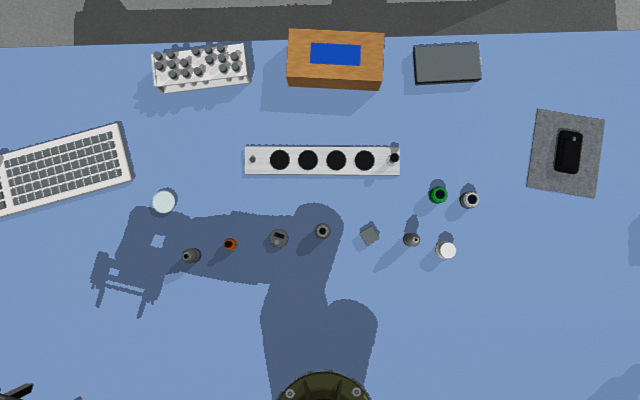

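View pics/side0.png

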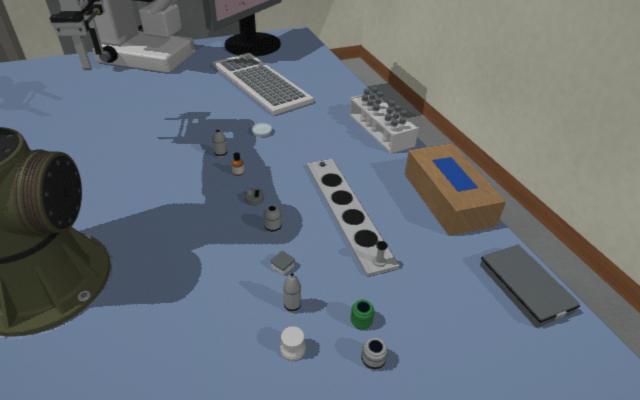

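Top view: post at the right end of the rail (394,157) and stud at the left (253,160). The objectives are at about (191,256), (322,231), (411,240) and (470,200). The oil bottle is at (230,244), the green look-alike at (438,195), and the counter at (279,238). Next I'll measure them from the depth images.

```bash
cat > h.py <<'E'
from cell import manip
import numpy as np, cv2
def cloud(n):
    p,d=manip.camera(n); c=manip.calibration(n)
    v,u=np.mgrid[0:400,0:640]
    X=(u-c["cx"])/c["fx"]*d; Y=-(v-c["cy"])/c["fy"]*d
    P=np.stack([X,Y,-d,np.ones_like(d)],-1)@np.array(c["world_from_camera"]).T
    P=P[...,:3]; P[d==0]=np.nan
    return p,d,P
def fit(pts,r):
    # fixed-radius circle fit to barrel points (visible side)
    from scipy.optimize import least_squares
    f=lambda q: np.hypot(pts[:,0]-q[0],pts[:,1]-q[1])-r
    return f
E
python3 - <<'E'
from h import *
for n in ["top","side"]:
    p,d,P=cloud(n); np.savez(f"{n}.npz",p=p,P=P)
    z=P[...,2]
    m=((z>(8 if n=="top" else 8))&(z<130)&(P[...,0]>250)&(P[...,0]<800)&(abs(P[...,1])<480)).astype(np.uint8)
    k,lab,st,ce=cv2.connectedComponentsWithStats(m)
    print(n)
    for i in range(1,k):
        if st[i,4]<25: continue
        q=P[lab==i]; top=q[q[:,2]>np.percentile(q[:,2],97)-6]
        print(ce[i].round(),st[i,4],"zmax",np.percentile(q[:,2],[50,97]).round(1),"top ctr",top.mean(0).round(1),"med",np.median(q,0).round(1), (q.min(0)).round(),q.max(0).round())
for l in ["obj_longest_mid","obj_long_mid","obj_short_mid","obj_shortest_mid","oil_mid","post"]:
    for n in ["top","side"]:
        print(l,n,[(np.round(a["bbox"]),round(a["p"],2)) for a in manip.look_for(n,l)][:3])
E
```

```text
top
[126. 166.] 287 zmax [19.1 23.3] top ctr [631.1 471.5  20.3] med [628.6 471.5  19.1] [594. 456.   8.] [697. 480.  24.]
[322. 160.] 4292 zmax [13.7 20.4] top ctr [635.9 -23.   18.4] med [635.2 -14.3  13.7] [ 595. -206.    8.] [677. 177.  68.]
[438. 195.] 259 zmax [41.1 46.1] top ctr [ 541.5 -293.2   43.2] med [ 539.7 -289.8   41.1] [ 522. -313.    9.] [ 562. -274.   48.]
[164. 201.] 418 zmax [14.3 18.6] top ctr [543.9 377.8  15.2] med [544.2 377.9  14.3] [517. 349.   9.] [572. 407.  22.]
[469. 200.] 270 zmax [40.9 46.3] top ctr [ 527.4 -368.6   43.4] med [ 526.8 -364.6   40.9] [ 508. -389.    9.] [ 548. -350.   49.]
[322. 231.] 196 zmax [54.9 61.1] top ctr [461.3 -10.1  58.5] med [460.5 -10.3  54.9] [444. -29.  38.] [480.   7.  63.]
[369. 235.] 220 zmax [22.7 26.7] top ctr [ 447.7 -123.9   23.4] med [ 448.  -123.7   22.7] [ 424. -148.   18.] [ 470. -102.   29.]
[278. 238.] 273 zmax [19.1 25.7] top ctr [447.   97.3  22.1] med [446.8  96.9  19.1] [425.  75.  10.] [469. 120.  31.]
[411. 239.] 186 zmax [69.7 92. ] top ctr [ 435.1 -221.6   89.3] med [ 436.2 -216.3   69.7] [ 420. -235. 
[... 2020 characters left out ...]

obj_long_mid top [(array([181., 248., 199., 264.]), 0.8), (array([298., 148., 317., 169.]), 0.66), (array([387., 154., 400., 167.]), 0.43)]
obj_long_mid side [(array([210., 132., 224., 159.]), 0.86)]
obj_short_mid top [(array([225., 239., 240., 250.]), 0.18)]
obj_short_mid side [(array([267., 210., 280., 236.]), 0.8)]
obj_shortest_mid top [(array([428., 186., 447., 205.]), 0.8), (array([458., 192., 477., 206.]), 0.57)]
obj_shortest_mid side [(array([350., 298., 374., 332.]), 0.92), (array([359., 340., 389., 371.]), 0.9)]
oil_mid top [(array([224., 238., 240., 252.]), 0.66)]
oil_mid side [(array([229., 152., 243., 176.]), 0.74)]
post top []
post side [(array([373., 243., 389., 269.]), 0.52)]
```

```bash
python3 - <<'E'
from h import *
for n in ["top","side"]:
    D=np.load(n+".npz");p=D["p"];P=D["P"];z=P[...,2]
    reg=(P[...,0]>585)&(P[...,0]<690)&(abs(P[...,1]+13)<200)&(z>5)&(z<25)
    g=p.max(-1)
    m=(reg&(g<60)).astype(np.uint8)
    k,lab,st,ce=cv2.connectedComponentsWithStats(m)
    for i in range(1,k):
        if st[i,4]>60:
            q=P[lab==i]; print(n,st[i],q.mean(0).round(1),((q.min(0)+q.max(0))/2).round(1),(q.max(0)-q.min(0)).round(0))
    r=P[reg&(g>100)&(z<17)][:,:2].astype(np.float32); print(cv2.minAreaRect(r))
    q=P[(P[...,0]>585)&(P[...,0]<690)&(P[...,1]>-210)&(P[...,1]<-150)&(z>53)&(z<80)]; print("post",q.mean(0),((q.min(0)+q.max(0))/2))
E
```

```text
top [270 150  19  20 287] [640.1  91.1  16.5] [639.8  91.7  16.9] [48. 45. 11.]
top [298 151  19  19 286] [637.6  21.6  16.5] [636.8  22.5  16.5] [46. 45. 12.]
top [327 151  19  19 283] [635.1 -48.5  17. ] [634.8 -49.   16.8] [45. 45. 13.]
top [355 151  19  19 287] [ 633.  -118.2   16.7] [ 633.4 -118.1   17.5] [46. 45. 13.]
((637.8465576171875, -16.05615234375), (387.7637939453125, 103.80917358398438), 89.98057556152344)
post [ 630.14507355 -185.65631117   62.81105867] [ 630.45600547 -185.96349773   62.78837729]
side [322 174  19  12 187] [636.7  90.3  16.1] [636.3  91.2  16.2] [47. 48.  7.]
side [332 191  20  13 217] [634.6  21.   15.8] [634.7  22.6  15.9] [47. 47.  8.]
side [343 209  21  16 249] [632.3 -48.9  15.8] [632.  -48.1  15.8] [46. 45.  7.]
side [355 230  22  17 297] [ 629.7 -118.7   15.7] [ 628.9 -117.8   15.5] [47. 49.  7.]
((633.030029296875, -11.551467895507812), (388.7812805175781, 71.4770736694336), 88.0706558227539)
post [ 626.78913427 -185.90062687   60.70715006] [ 627.62074705 -184.79887389   58.62124146]
```

```bash
python3 -m inch '{"grip":[1,1,1,1,1,1,1,1],"travel":[[4,-3,0],[8,-6,1],[12,-9,2],[16,-12,3],[20,-16,4],[24,-19,4],[26,-22.5,4],[26,-22.5,4]],"turn":[[0,0,-10],[0,0,-20],[0,0,-30],[0,0,-40],[0,0,-50],[0,0,-60],[0,0,-70],[0,0,-74.3]]}'
```

```text
clock: 1.85
eef_pos: [410.5, 302.4, 245.5]
eef_rot: [3.141, 0.0, 1.563]
wrist_force: [0.3, 1.0, -0.2]
finger_gap: 93.8
```

```bash
python3 - <<'E'
from h import *
p,d,P=cloud("wrist"); cv2.imwrite("pics/w1.png",p[:,:,::-1])
c=manip.calibration("wrist"); print(np.round(c["world_from_camera"],3))
z=P[...,2]
m=((z>8)&(z<130)&(P[...,0]>330)&(P[...,1]<480)).astype(np.uint8)
k,lab,st,ce=cv2.connectedComponentsWithStats(m)
for i in range(1,k):
    if st[i,4]<80: continue
    q=P[lab==i]; zt=np.percentile(q[:,2],97);top=q[q[:,2]>zt-6]
    print(ce[i].round(),st[i,4],zt.round(1),top.mean(0).round(1),q.min(0).round(),q.max(0).round())
E
```

```text
[[ 1.00000e+00  1.10000e-02  3.00000e-03  4.09862e+02]
 [-1.10000e-02  9.74000e-01  2.26000e-01  3.69817e+02]
 [-0.00000e+00 -2.26000e-01  9.74000e-01  4.24201e+02]
 [ 0.00000e+00  0.00000e+00  0.00000e+00  1.00000e+00]]
[489.  40.] 745 20.6 [621.9 473.3  18.7] [592. 461.   8.] [676. 480.  22.]
[418. 116.] 1530 14.8 [540.9 383.6  13.3] [513. 356.   9.] [569. 412.  16.]
[634. 149.] 119 21.8 [830.7 338.3  19. ] [828. 331.   8.] [837. 346.  22.]
[317. 175.] 662 74.2 [408.6 311.1  71.9] [392. 295.   8.] [426. 328.  75.]
[633. 171.] 146 25.2 [833.8 309.   22.4] [831. 302.   8.] [840. 316.  27.]
[632. 192.] 174 28.6 [836.9 278.9  26. ] [834. 272.   8.] [843. 287.  32.]
[336. 240.] 490 58.0 [433.4 218.1  56.8] [418. 206.   8.] [449. 233.  59.]
[630. 234.] 247 36.1 [842.3 219.9  33.6] [838. 213.   8.] [869. 227.  38.]
[631. 251.] 142 37.3 [846.9 195.2  34.9] [843. 191.   8.] [874. 200.  40.]
[476. 267.] 672 17.5 [639.3 167.2  13.9] [605. 146.   8.] [664. 184.  18.]
[342. 318.] 169 19.4 [443.5  89.5  17.4] [424.  80.  14.] [463.  96.  20.]
[446. 342.] 231 15.5 [608.2  40.7  11.9] [599.  24.   8.] [624.  67.  16.]
```

View pics/w1.png

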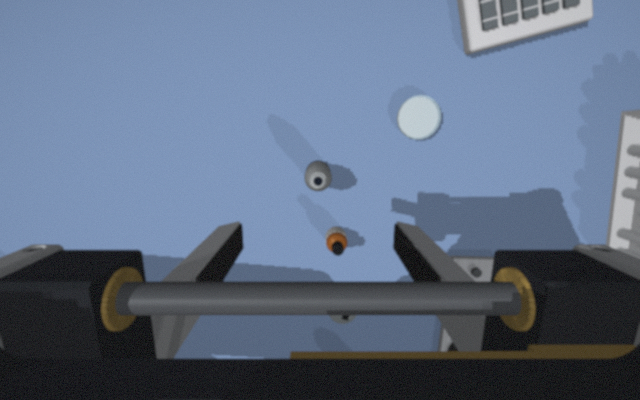

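The wrist view shows the long objective at (317,176) and the oil bottle at (337,241). Its depth puts them 7 mm further in y than the fixed cameras do. I'll use the fingertips as the reference to see which camera is right.

```bash
python3 - <<'E'
from h import *
s=manip.read_state(); print(s["eef_pos"],s["eef_rot"])
for n in ["side","top"]:
    p,d,P=cloud(n); cv2.imwrite(f"pics/{n}1.png",p[:,:,::-1])
    z=P[...,2]
    q=P[(z>240)&(z<330)&(abs(P[...,0]-410)<75)&(abs(P[...,1]-302)<60)]
    for lo in range(235,300,8):
        for sg in (-1,1):
            t=q[(q[:,2]>lo)&(q[:,2]<lo+8)&(sg*(q[:,0]-410)>0)]
            if len(t)>4: print(n,lo,sg,len(t),t.min(0).round(1),t.max(0).round(1))
p,d,P=cloud("wrist")
q=d[200:260,200:440]; 
z=P[...,2]; m=(z>240)&(z<300)
for sg in(-1,1):
    t=P[m&(sg*(P[...,0]-410)>0)]; print("wrist",sg,len(t),np.percentile(t,[1,10,50,90,99],axis=0).round(1))
    t2=t[t[:,2]<252]; print(t2.mean(0), t2.min(0),t2.max(0))
E
```

```text
[409.95942479 303.30463408 245.50675912] [ 3.14148384e+00 -6.67748203e-05  1.56133645e+00]
side 243 -1 5 [355.4 293.5 245.2] [359.8 298.7 250.5]
side 243 1 6 [454.2 292.  246. ] [460.6 313.  250.3]
side 251 -1 18 [348.9 292.7 251.4] [360.7 303.9 258.9]
side 251 1 23 [454.9 291.1 251.1] [466.6 309.1 258.8]
side 259 -1 18 [348.8 290.7 259.6] [360.3 308.8 266.5]
side 259 1 23 [454.4 289.9 259.9] [467.  306.9 267. ]
side 267 -1 22 [348.7 289.7 267.2] [360.6 301.6 274. ]
side 267 1 18 [454.5 290.8 268.6] [465.5 312.  273.7]
side 275 -1 21 [348.8 291.2 275. ] [360.7 311.3 282.9]
side 275 1 23 [454.8 290.6 275.1] [467.  310.1 282.3]
side 283 -1 22 [348.6 290.1 283.1] [359.6 309.6 290.5]
side 283 1 23 [455.  289.9 283. ] [466.9 303.4 291. ]
side 291 -1 23 [348.7 292.3 291. ] [360.8 305.7 298. ]
side 291 1 21 [455.1 290.9 291.4] [465.6 310.2 298.7]
side 299 -1 23 [348.8 291.8 299.2] [360.5 309.4 306.9]
side 299 1 26 [454.6 290.1 299.1] [467.1 303.4 306.7]
top 251 -1 7 [351.2 291.9 251.1] [362.2 294.1 257. ]
top 251 1 7 [457.5 292.1 251.8] [467.1 293.1 257.9]
top 259 -1 15 [352.1 291.7 259.3] [363.2 300.8 265.5]
top 259 1 13 [457.4 291.7 259.1] [468.9 294.3 266.4]
top 267 -1 8 [352.8 291.7 267. ] [362.  294.1 271.8]
top 267 1 8 [457.4 291.8 269.6] [468.7 293.8 274. ]
top 275 -1 7 [357.2 291.6 275.7] [363.1 294.1 281.6]
top 275 1 7 [457.3 291.7 275.4] [466.6 293.4 282. ]
top 283 1 5 [457.3 292.5 283.9] [459.1 294.7 290.9]
wrist -1 1786 [[349.6 298.4 246.3]
 [352.  302.2 254.5]
 [360.6 313.9 278.7]
 [361.3 315.6 296. ]
 [361.5 315.9 299.7]]
[359.89788647 309.44297894 248.67323192] [351.62783297 297.84830649 244.55367599] [361.43240699 315.9190184  251.88639241]
wrist 1 1796 [[454.7 298.5 246.3]
 [454.9 302.1 254.3]
 [455.6 313.8 278.9]
 [464.2 315.6 295.7]
 [466.8 315.9 299.6]]
[456.15399052 309.39241016 248.75386862] [454.62294182 297.54907389 244.60360164] [463.11952438 315.89138746 251.86409708]
```

View pics/side1.png

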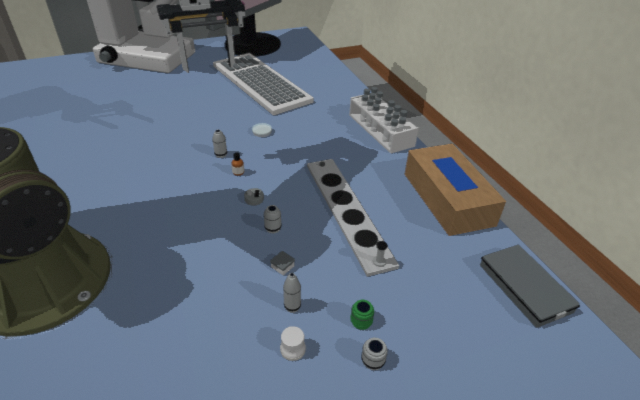

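Using the fingertips as reference, the top camera agrees with the TCP. The side camera is about (-2,-1.5) mm off, and the wrist camera is further off. Corrected positions:

| Thing | x (mm) | y (mm) |
|---|---|---|
| long | 410 | 304 |
| short | 460 | -10 |
| longest | 435 | -222 |
| shortest | 527 | -369 |
| pad next to post | 632.4 | -118 |
| second pad | 634.7 | -48.2 |
| third pad | 637.1 | 21.9 |
| pad farthest from post | 639.5 | 91.2 |

I'll pick up "long" first.

```bash
python3 -m inch '{"grip":[1,1,1,1,1,1,1,-1,-1,-1],"travel":[[0,0.1,-4],[0,0.1,-8],[0,0.1,-12],[0,0.1,-16],[0,0.1,-20],[0,0.1,-23.1],[0,0.1,-23.1],[0,0.1,-23.1],[0,0.1,-23.1],[0,0.1,-23.1]],"turn":[[0,0,0.5],[0,0,0.5],[0,0,0.5],[0,0,0.5],[0,0,0.5],[0,0,0.5],[0,0,0.5],[0,0,0.5],[0,0,0.5],[0,0,0.5]]}' 20
python3 -m inch '{"grip":[-1,-1,-1],"travel":[[0,0,0],[0,0,0],[0,0,0]],"turn":[[0,0,0],[0,0,0],[0,0,0]]}' 20
```

```text
clock: 3.3
eef_pos: [409.5, 305.8, 15.4]
eef_rot: [3.14, -0.001, 1.581]
wrist_force: [-0.5, 0.6, -0.3]
finger_gap: 67.5
clock: 3.68
eef_pos: [409.5, 305.8, 15.4]
eef_rot: [3.14, -0.001, 1.581]
wrist_force: [0.9, -0.5, -1.0]
finger_gap: 37.4
```

```bash
python3 -m inch '{"grip":[-1,-1,-1],"travel":[[0,0,0],[0,0,0],[0,0,0]],"turn":[[0,0,0],[0,0,0],[0,0,0]]}' 25
python3 -m inch '{"grip":[-1,-1,-1,-1,-1,-1],"travel":[[0,0,1],[0,0,3],[0,0,6],[0,0,10],[0,0,13],[0,0,13]],"turn":[[0,0,0],[0,0,0],[0,0,0],[0,0,0],[0,0,0],[0,0,0]]}' 25
python3 -c "
from cell import manip
for i in range(3): print(manip.read_state()['eef_pos'],manip.read_state()['wrist_force'])"
```

```text
clock: 4.05
eef_pos: [409.6, 305.8, 15.4]
eef_rot: [3.14, -0.001, 1.581]
wrist_force: [0.8, 0.5, 0.4]
finger_gap: 32.9
clock: 4.8
eef_pos: [410.2, 306.3, 147.5]
eef_rot: [3.137, -0.003, 1.581]
wrist_force: [0.2, -0.5, -2.5]
finger_gap: 32.8
[410.20598786 306.27846619 147.53356961] [ 0.22938429 -0.51091912 -2.50971384]
[410.20598786 306.27846619 147.53356961] [ 0.22938429 -0.51091912 -2.50971384]
[410.20598786 306.27846619 147.53356961] [ 0.22938429 -0.51091912 -2.50971384]
```

```bash
python3 -m inch '{"grip":[-1,-1,-1,-1,-1,-1,-1,-1,-1,-1],"travel":[[2,-3,0],[5,-8,0],[8,-12.6,0],[11,-17.4,0],[14,-22.1,0],[17,-26.8,0],[20,-31.6,0],[22,-34.5,-1],[22.4,-35.3,-3],[22.4,-35.3,-4]],"turn":[[0,0,0],[0,0,0],[0,0,0],[0,0,0],[0,0,0],[0,0,0],[0,0,0],[0,0,0],[0,0,0],[0,0,0]]}' 25
python3 -m inch '{"grip":[-1,-1],"travel":[[0,0,0],[0,0,0]],"turn":[[0,0,0],[0,0,0]]}' 25
python3 - <<'E'
from h import *
print(manip.read_state()["eef_pos"])
for n in ["top","side"]:
    p,d,P=cloud(n); cv2.imwrite(f"pics/{n}2.png",p[:,:,::-1]); 
    m=(abs(P[...,0]-634)<30)&(abs(P[...,1]+50)<40)&(P[...,2]>85)&(P[...,2]<112)
    for a,b in((88,93),(93,98),(98,105)):
        q=P[m&(P[...,2]>a)&(P[...,2]<b)]
        if len(q): print(n,a,len(q),q.min(0).round(1),q.max(0).round(1))
E
```

```text
clock: 6.05
eef_pos: [632.9, -46.4, 104.6]
eef_rot: [3.141, -0.004, 1.581]
wrist_force: [-0.5, -0.5, -2.9]
finger_gap: 33.0
clock: 6.3
eef_pos: [632.7, -45.4, 104.9]
eef_rot: [3.141, -0.004, 1.582]
wrist_force: [-0.5, 0.6, -2.3]
finger_gap: 32.9
[632.68887465 -45.3824673  104.88575119]
side 88 10 [616.  -58.9  88.9] [639.6 -46.6  92. ]
side 93 17 [613.9 -61.2  93.2] [634.  -45.3  97.7]
side 98 36 [615.1 -62.8  98. ] [644.1 -50.9 104.8]
```

View pics/side2.png

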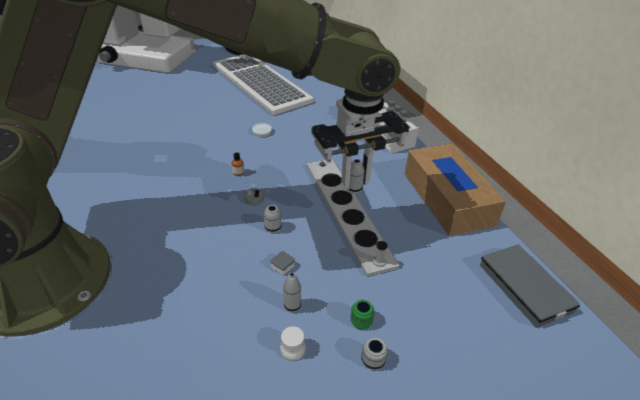

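```bash
cat >> h.py <<'E'
def cyl(P,x,y,r,z0,z1,w=None,off=(0,0)):
    from scipy.optimize import least_squares
    w=w or r+6
    m=(np.hypot(P[...,0]-x,P[...,1]-y)<w)&(P[...,2]>z0)&(P[...,2]<z1)
    q=P[m][:,:2]
    if len(q)<5: return None,len(q)
    s=least_squares(lambda c:np.hypot(q[:,0]-c[0],q[:,1]-c[1])-r,[x,y],loss="soft_l1")
    return (s.x+np.array(off)).round(1),len(q),np.abs(s.fun).mean().round(2)
SO=(2.1,1.5)
E
python3 - <<'E'
from h import *
p,d,P=cloud("side")
np.savez("side2.npz",P=P)
print(manip.read_state()["eef_pos"])
# finger contamination: restrict to below fingertips z<103
print(cyl(P,630.6,-47,17,97,103,off=SO),cyl(P,630.6,-47,17,97,115,off=SO))
for (x,y,r,h) in ((458,-12,18.5,44),(432,-223,15.5,60),(524,-370,20,34),(433,210,15,40)):
    print(cyl(P,x,y,r,10,h,off=SO))
D=np.load("top.npz")["P"]
for (x,y,r,h) in ((460,-10,18.5,44),(434,-222,15.5,60),(526,-369,20,34)):
    print("top",cyl(D,x,y,r,10,h))
D=np.load("side.npz")["P"]; print("long orig",cyl(D,408,303,17,10,50,off=SO),"t",cyl(np.load("top.npz")["P"],410,304,17,10,50))
E
```

```text
[633.08190874 -45.89896765 105.35531454]
(array([632.8, -42.6]), 30, np.float64(0.68)) (array([633.6, -42.4]), 109, np.float64(1.32))
(array([460.6,  -6.3]), 205, np.float64(0.84))
(array([ 435. , -218.5]), 311, np.float64(0.57))
(array([ 527.4, -366.2]), 219, np.float64(0.46))
(array([435.5, 215.6]), 149, np.float64(2.09))
top (array([461.3, -10.7]), 18, np.float64(0.28))
top (array([ 435.4, -223.1]), 50, np.float64(0.26))
top (array([ 527.8, -370.4]), 56, np.float64(0.43))
long orig (array([410.2, 309.7]), 172, np.float64(1.2)) t (array([411.1, 305.8]), 66, np.float64(0.37))
```

```bash
python3 -m inch '{"grip":[-1,-1,-1,-1,-1,-1],"travel":[[0.2,-0.2,-1.5],[0.2,-0.2,-3.5],[0.2,-0.2,-5.5],[0.2,-0.2,-6.5],[0.2,-0.2,-6.9],[0.2,-0.2,-6.9]],"turn":[[0,0,0],[0,0,0],[0,0,0],[0,0,0],[0,0,0],[0,0,0]]}' 25
python3 -m inch '{"grip":[-1,-1],"travel":[[0,0,0],[0,0,0]],"turn":[[0,0,0],[0,0,0]]}' 25
```

```text
clock: 7.2
eef_pos: [635.2, -47.9, 36.5]
eef_rot: [3.139, -0.004, 1.582]
wrist_force: [0.2, 0.0, -2.4]
finger_gap: 33.0
clock: 7.45
eef_pos: [635.5, -48.0, 37.0]
eef_rot: [3.138, -0.003, 1.582]
wrist_force: [0.1, 0.1, -2.3]
finger_gap: 33.0
```

Next: lower the last 5 mm and watch the force.

```bash
python3 -m inch '{"grip":[-1,-1,-1,-1],"travel":[[0,0,-0.2],[0,0,-0.4],[0,0,-0.55],[0,0,-0.55]],"turn":[[0,0,0],[0,0,0],[0,0,0],[0,0,0]]}' 25
```

```text
clock: 7.95
eef_pos: [635.5, -47.9, 31.5]
eef_rot: [3.138, -0.003, 1.582]
wrist_force: [-0.7, -0.8, -1.3]
finger_gap: 33.2
```

```bash
python3 -m inch '{"grip":[-1,-0.1,0.1,0.4,0.8,1,1,1,1,1],"travel":[[0,0,-0.05],[0,0,-0.05],[0,0,-0.05],[0,0,-0.05],[0,0,-0.05],[0,0,-0.05],[0,0,1],[0,0,4],[0,0,9],[0,0,13]],"turn":[[0,0,0],[0,0,0],[0,0,0],[0,0,0],[0,0,0],[0,0,0],[0,0,0],[0,0,0],[0,0,0],[0,0,0]]}' 25
```

```text
clock: 9.2
eef_pos: [635.7, -47.9, 164.4]
eef_rot: [3.137, -0.003, 1.582]
wrist_force: [0.0, 0.1, 0.0]
finger_gap: 93.7
```

```bash
python3 -m inch '{"grip":[1,1,1,1,1,1,1,1,1],"travel":[[-2,-1.8,0],[-6,-5.2,0],[-10,-8.8,0],[-14,-12.2,0],[-18,-15.7,0],[-20,-17.4,0],[-20,-17.4,-1],[-20,-17.4,-2],[-20,-17.4,-2]],"turn":[[0,0,0],[0,0,0],[0,0,0],[0,0,0],[0,0,0],[0,0,0],[0,0,0],[0,0,0],[0,0,0]]}' 25
python3 - <<'E'
from h import *
print(manip.read_state()["eef_pos"],manip.read_state()["eef_rot"])
for n in ["top","side"]:
    p,d,P=cloud(n); cv2.imwrite(f"pics/{n}3.png",p[:,:,::-1])
    if n=="top": print("long",cyl(P,635,-48,17,26,66))
    print(n,"longest",cyl(P,434,-222,15.5,10,58))
    q=P[(P[...,2]>180)&(P[...,2]<220)&(np.hypot(P[...,0]-435,P[...,1]+222)<75)]
    print(q.min(0),q.max(0))
E
```

```text
clock: 10.32
eef_pos: [435.9, -221.1, 143.4]
eef_rot: [3.138, -0.004, 1.583]
wrist_force: [1.0, 0.8, -0.2]
finger_gap: 94.3
[ 435.88862688 -221.08023263  143.37765652] [ 3.13823746 -0.00417019  1.58276267]
long (array([636.5, -48.4]), 40, np.float64(0.22))
top longest (array([ 435.5, -223. ]), 50, np.float64(0.31))
[ 483.18982323 -214.71335241  202.95864279] [ 484.9414975  -213.42592668  209.35059568]
side longest (array([ 432.9, -220. ]), 290, np.float64(0.6))
[ 374.17110322 -233.51093687  180.15242785] [ 493.39081743 -212.1194495   219.86589392]
```

View pics/side3.png

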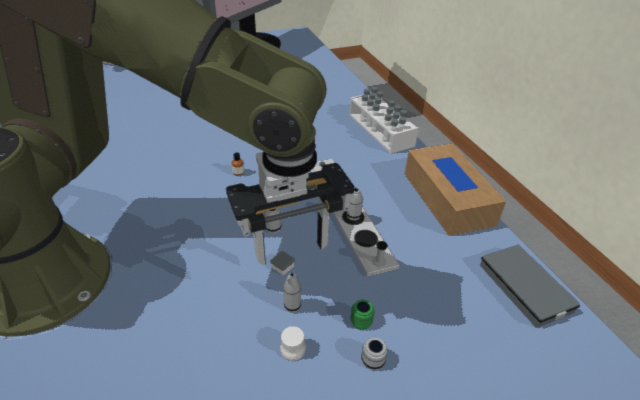

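View pics/top3.png

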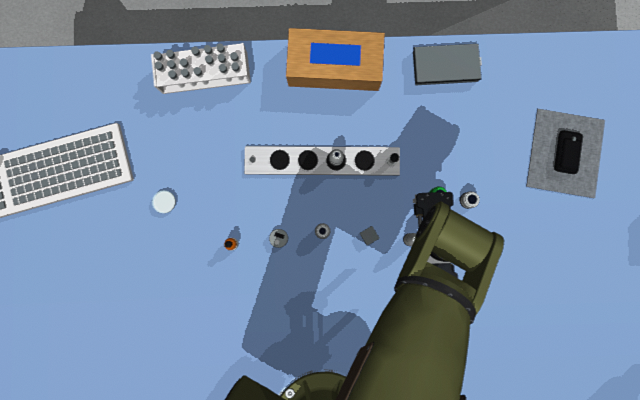

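The long objective stands on the second pad at (636.5,-48.4), about 1 mm off centre. Next I'll descend on the longest.

```bash
python3 -m inch '{"grip":[1,1,1,1,1,0,-1,-1,-1,-1],"travel":[[0,-0.1,-2.5],[0,-0.1,-6],[0,-0.1,-9.5],[0,-0.1,-12.5],[0,-0.1,-12.5],[0,-0.1,-12.5],[0,-0.1,-12.5],[0,-0.1,-12.5],[0,-0.1,-12.5],[0,-0.1,-12.5]],"turn":[[0,0,0],[0,0,0],[0,0,0],[0,0,0],[0,0,0],[0,0,0],[0,0,0],[0,0,0],[0,0,0],[0,0,0]]}' 20
python3 -m inch '{"grip":[-1,-1,-1,-1],"travel":[[0,0,0],[0,0,0],[0,0,0],[0,0,0]],"turn":[[0,0,0],[0,0,0],[0,0,0],[0,0,0]]}' 25
```

```text
clock: 11.68
eef_pos: [436.2, -222.4, 19.4]
eef_rot: [3.137, -0.003, 1.583]
wrist_force: [0.1, -0.5, -0.0]
finger_gap: 47.5
clock: 12.18
eef_pos: [436.1, -222.5, 19.4]
eef_rot: [3.137, -0.003, 1.583]
wrist_force: [-1.4, 0.1, 0.0]
finger_gap: 30.5
```

```bash
python3 -m inch '{"grip":[-1,-1,-1,-1,-1,-1,-1,-1,-1,-1],"travel":[[0,0,1],[0,0,4],[0,0,8],[2,1,11],[6,3.2,12],[10,5.3,12],[14,7.4,12],[18,9.5,12],[19.5,10.2,10],[19.6,10.3,8]],"turn":[[0,0,0],[0,0,0],[0,0,0],[0,0,0],[0,0,0],[0,0,0],[0,0,0],[0,0,0],[0,0,0],[0,0,0]]}' 25
python3 -m inch '{"grip":[-1,-1],"travel":[[0,0,0],[0,0,0]],"turn":[[0,0,0],[0,0,0]]}' 25
```

```text
clock: 13.42
eef_pos: [632.3, -118.8, 98.4]
eef_rot: [3.138, -0.004, 1.584]
wrist_force: [-0.2, -0.3, -3.4]
finger_gap: 30.3
clock: 13.68
eef_pos: [632.0, -119.4, 99.2]
eef_rot: [3.137, -0.003, 1.583]
wrist_force: [0.5, 0.6, -3.2]
finger_gap: 30.7
```

```bash
python3 -m inch '{"grip":[-1,-1,-1,-1,-1,-1],"travel":[[0.1,0.15,-1.5],[0.1,0.15,-3.5],[0.1,0.15,-5],[0.1,0.15,-5.8],[0.1,0.15,-5.8],[0.1,0.15,-5.8]],"turn":[[0,0,0],[0,0,0],[0,0,0],[0,0,0],[0,0,0],[0,0,0]]}' 25
```

```text
clock: 14.42
eef_pos: [633.4, -117.9, 41.7]
eef_rot: [3.136, -0.003, 1.583]
wrist_force: [0.1, 0.4, -2.5]
finger_gap: 30.2
```

```bash
python3 -m inch '{"grip":[-1,-1,-1,-1],"travel":[[0,0,-0.3],[0,0,-0.5],[0,0,-0.63],[0,0,-0.63]],"turn":[[0,0,0],[0,0,0],[0,0,0],[0,0,0]]}' 25
```

```text
clock: 14.92
eef_pos: [633.4, -117.9, 35.5]
eef_rot: [3.136, -0.003, 1.583]
wrist_force: [-0.0, -0.4, -4.7]
finger_gap: 30.3
```

```bash
python3 -m inch '{"grip":[-1,-1],"travel":[[0,0,-0.05],[0,0,-0.05]],"turn":[[0,0,0],[0,0,0]]}' 25
```

```text
clock: 15.18
eef_pos: [633.5, -118.0, 35.4]
eef_rot: [3.136, -0.003, 1.583]
wrist_force: [-3.3, 0.8, 3.2]
finger_gap: 30.1
```

Contact: the vertical force rose to +3.2 N. Release and rise.

```bash
python3 -m inch '{"grip":[-0.2,0,0.2,0.6,1,1,1,1,1,1],"travel":[[0,0,0],[0,0,0],[0,0,0],[0,0,0],[0,0,0],[0,0,0],[0,0,1],[0,0,4],[0,0,9],[0,0,12]],"turn":[[0,0,0],[0,0,0],[0,0,0],[0,0,0],[0,0,0],[0,0,0],[0,0,0],[0,0,0],[0,0,0],[0,0,0]]}' 25
```

```text
clock: 16.42
eef_pos: [634.0, -118.1, 158.9]
eef_rot: [3.133, -0.002, 1.583]
wrist_force: [0.4, 0.7, -0.2]
finger_gap: 94.1
```

```bash
python3 -m inch '{"grip":[1,1,1,1,1,1,1,1,1],"travel":[[-2,1.2,0],[-6,3.7,0],[-10,6.2,0],[-14,8.7,0],[-17,10.5,-1],[-17.3,10.75,-4],[-17.3,10.75,-6],[-17.3,10.75,-7],[-17.3,10.75,-7]],"turn":[[0,0.5,0],[0,0.5,0],[0,0.5,0],[0,0.5,0],[0,0.5,0],[0,0.5,0],[0,0.5,0],[0,0.5,0],[0,0.5,0]]}' 25
python3 - <<'E'
from h import *
print(manip.read_state()["eef_pos"],manip.read_state()["eef_rot"])
for n in ["top","side"]:
    p,d,P=cloud(n); cv2.imwrite(f"pics/{n}4.png",p[:,:,::-1])
    o=(0,0) if n=="top" else (2.1,-2)
    print(n,"long",cyl(P,635,-48,17,26,66,off=o),"longest",cyl(P,633,-118,15.5,26,74,off=o),"short",cyl(P,460,-10,18.5,10,42,off=o))
E
```

```text
clock: 17.55
eef_pos: [461.0, -10.7, 89.0]
eef_rot: [-3.142, -0.002, 1.583]
wrist_force: [-0.3, -0.3, 0.3]
finger_gap: 93.7
[461.03806707 -10.65279076  89.00777781] [-3.14151042e+00 -2.35573348e-03  1.58292320e+00]
top long (array([636.4, -48.3]), 38, np.float64(0.32)) longest (array([ 633.7, -118.4]), 45, np.float64(0.25)) short (None, 0)
side long (array([635.7, -47.6]), 215, np.float64(0.82)) longest (array([ 632.9, -117.6]), 257, np.float64(0.74)) short (array([460.8,  -9.7]), 184, np.float64(0.75))
```

View pics/side4.png

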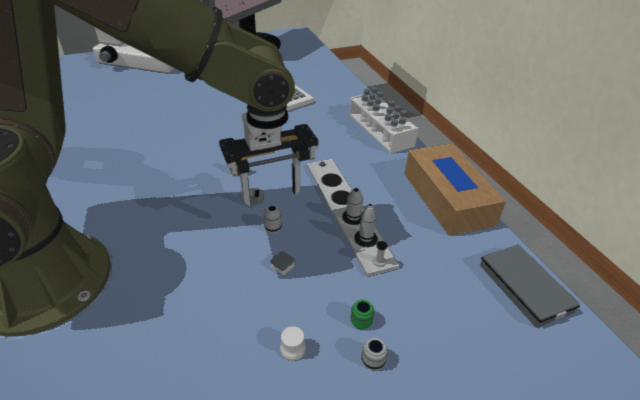

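Both placed objectives stand centred: longest at image position (368,225), long at (354,205). Now the short one.

```bash
python3 -m inch '{"grip":[1,1,1,1,0,-1,-1,-1,-1,-1],"travel":[[0,0,-2.5],[0,0,-5.5],[0,0,-7.9],[0,0,-7.9],[0,0,-7.9],[0,0,-7.9],[0,0,-7.9],[0,0,-7.9],[0,0,-7.9],[0,0,-7.9]],"turn":[[0,0,0],[0,0,0],[0,0,0],[0,0,0],[0,0,0],[0,0,0],[0,0,0],[0,0,0],[0,0,0],[0,0,0]]}' 20
python3 -m inch '{"grip":[-1,-1,-1,-1],"travel":[[0,0,0],[0,0,0],[0,0,0],[0,0,0]],"turn":[[0,0,0],[0,0,0],[0,0,0],[0,0,0]]}' 25
```

```text
clock: 18.9
eef_pos: [461.4, -10.7, 10.7]
eef_rot: [3.14, -0.002, 1.583]
wrist_force: [-3.1, 0.3, 1.2]
finger_gap: 37.5
clock: 19.4
eef_pos: [461.4, -10.7, 10.6]
eef_rot: [3.141, -0.002, 1.583]
wrist_force: [-1.5, 0.6, 0.7]
finger_gap: 35.9
```

```bash
python3 -m inch '{"grip":[-1,-1,-1,-1,-1,-1,-1,-1,-1,-1],"travel":[[0,0,1],[0,0,4],[0,0,8],[2,0.4,10],[6,1.2,10],[10,2,10],[14,2.6,10],[17,3.1,9],[17.5,3.2,7.5],[17.6,3.2,6]],"turn":[[0,0,0],[0,0,0],[0,0,0],[0,0,0],[0,0,0],[0,0,0],[0,0,0],[0,0,0],[0,0,0],[0,0,0]]}' 25
python3 -m inch '{"grip":[-1,-1],"travel":[[0,0,0],[0,0,0]],"turn":[[0,0,0],[0,0,0]]}' 25
```

```text
clock: 20.65
eef_pos: [636.8, 21.3, 69.6]
eef_rot: [3.142, -0.002, 1.583]
wrist_force: [-0.9, -0.5, -2.1]
finger_gap: 36.0
clock: 20.9
eef_pos: [636.5, 21.2, 70.2]
eef_rot: [3.141, -0.002, 1.583]
wrist_force: [0.3, -0.1, -1.6]
finger_gap: 35.8
```

```bash
python3 -m inch '{"grip":[-1,-1,-1,-1,-1,-1],"travel":[[0.05,0.05,-1],[0.05,0.05,-2.5],[0.05,0.05,-3.5],[0.05,0.05,-4],[0.05,0.05,-4],[0.05,0.05,-4]],"turn":[[0,0,0],[0,0,0],[0,0,0],[0,0,0],[0,0,0],[0,0,0]]}' 25
python3 -m inch '{"grip":[-1,-1,-1],"travel":[[0,0,-0.2],[0,0,-0.3],[0,0,-0.3]],"turn":[[0,0,0],[0,0,0],[0,0,0]]}' 25
```

```text
clock: 21.65
eef_pos: [637.3, 21.7, 30.6]
eef_rot: [3.141, -0.002, 1.583]
wrist_force: [0.5, -0.2, -1.9]
finger_gap: 36.2
clock: 22.02
eef_pos: [637.3, 21.7, 27.6]
eef_rot: [3.141, -0.002, 1.583]
wrist_force: [-0.4, 0.1, -2.9]
finger_gap: 35.8
```

```bash
python3 -m inch '{"grip":[-1,-1,-1],"travel":[[0,0,-0.06],[0,0,-0.11],[0,0,-0.11]],"turn":[[0,0,0],[0,0,0],[0,0,0]]}' 25
```

```text
clock: 22.4
eef_pos: [637.2, 21.6, 26.6]
eef_rot: [3.141, -0.002, 1.583]
wrist_force: [-1.6, -0.4, 1.3]
finger_gap: 36.0
```

Contact; release and rise.

```bash
python3 -m inch '{"grip":[-0.1,0.1,0.3,0.6,1,1,1,1,1,1],"travel":[[0,0,0],[0,0,0],[0,0,0],[0,0,0],[0,0,0],[0,0,0],[0,0,1],[0,0,4],[0,0,9],[0,0,13]],"turn":[[0,0,0],[0,0,0],[0,0,0],[0,0,0],[0,0,0],[0,0,0],[0,0,0],[0,0,0],[0,0,0],[0,0,0]]}' 25
```

```text
clock: 23.65
eef_pos: [637.4, 21.7, 159.5]
eef_rot: [3.139, -0.002, 1.583]
wrist_force: [0.7, 1.6, -0.2]
finger_gap: 94.1
```

```bash
python3 -m inch '{"grip":[1,1,1,1,1,1,1,1,1,1],"travel":[[-1,-3,0],[-2,-8,0],[-3.5,-13,0],[-5,-18,0],[-6.3,-23,0],[-7.7,-28,0],[-9,-33,0],[-10.3,-37,0],[-10.95,-39.1,-2],[-10.95,-39.1,-5]],"turn":[[0,0,0],[0,0,0],[0,0,0],[0,0,0],[0,0,0],[0,0,0],[0,0,0],[0,0,0],[0,0,0],[0,0,0]]}' 25
python3 -m inch '{"grip":[1,1],"travel":[[0,0,0],[0,0,0]],"turn":[[0,0,0],[0,0,0]]}' 25
python3 - <<'E'
from h import *
print(manip.read_state()["eef_pos"],manip.read_state()["eef_rot"])
for n in ["top","side"]:
    p,d,P=cloud(n); cv2.imwrite(f"pics/{n}5.png",p[:,:,::-1])
    o=(0,0) if n=="top" else (2.1,-2)
    print(n,"short",cyl(P,637,21,18.5,26,58,off=o),"shortest",cyl(P,526,-369,20,10,32,off=o))
E
```

```text
clock: 24.9
eef_pos: [527.6, -370.3, 108.6]
eef_rot: [3.138, -0.002, 1.581]
wrist_force: [-0.3, 1.0, -1.0]
finger_gap: 93.9
clock: 25.15
eef_pos: [528.1, -369.9, 109.2]
eef_rot: [3.137, -0.001, 1.582]
wrist_force: [0.0, -0.4, -0.1]
finger_gap: 93.8
[ 528.13277896 -369.94730442  109.19675754] [ 3.13749547e+00 -1.24842159e-03  1.58211327e+00]
top short (array([637.7,  21.7]), 35, np.float64(0.34)) shortest (array([ 528. , -370.5]), 45, np.float64(0.5))
side short (None, 0) shortest (array([ 527.4, -369.7]), 194, np.float64(0.47))
```

View pics/side5.png

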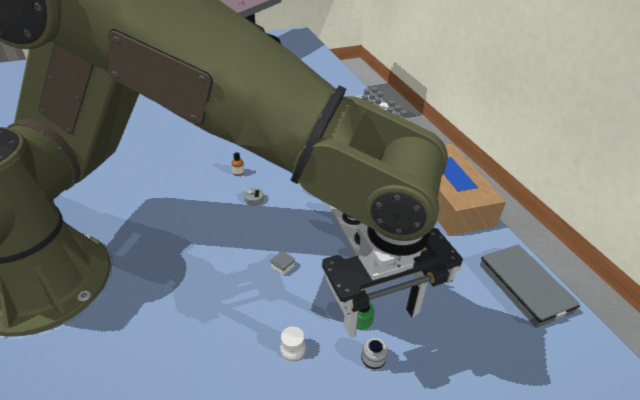

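The gripper is over the steel shortest objective (374,352), not the green one. Short sits at (637.7,21.7). Descend and grasp.

```bash
python3 -m inch '{"grip":[1,1,1,1,1,0,-1,-1,-1,-1],"travel":[[0,0,-2.5],[0,0,-6],[0,0,-9],[0,0,-10.3],[0,0,-10.3],[0,0,-10.3],[0,0,-10.3],[0,0,-10.3],[0,0,-10.3],[0,0,-10.3]],"turn":[[0,0,0],[0,0,0],[0,0,0],[0,0,0],[0,0,0],[0,0,0],[0,0,0],[0,0,0],[0,0,0],[0,0,0]]}' 20
python3 -m inch '{"grip":[-1,-1,-1,-1],"travel":[[0,0,0],[0,0,0],[0,0,0],[0,0,0]],"turn":[[0,0,0],[0,0,0],[0,0,0],[0,0,0]]}' 25
```

```text
clock: 26.5
eef_pos: [528.3, -370.2, 6.9]
eef_rot: [3.137, -0.0, 1.582]
wrist_force: [-0.5, 0.1, -0.1]
finger_gap: 47.4
clock: 27.0
eef_pos: [528.3, -370.2, 6.9]
eef_rot: [3.137, -0.0, 1.582]
wrist_force: [0.0, -0.2, 0.8]
finger_gap: 38.9
```

```bash
python3 -m inch '{"grip":[-1,-1,-1,-1,-1,-1,-1,-1],"travel":[[0,0,1],[0,0,4],[0,0,8],[0,0,12],[0,0,15],[0,3,15],[0,6,15],[0,6,15]],"turn":[[0,0,0],[0,0,0],[0,0,0],[0,0,0],[0,0,0],[0,0,0],[0,0,0],[0,0,0]]}' 25
```

```text
clock: 28.0
eef_pos: [528.5, -308.7, 157.8]
eef_rot: [3.136, -0.0, 1.584]
wrist_force: [0.9, -1.0, -0.4]
finger_gap: 39.1
```

```bash
python3 -m inch '{"grip":[-1,-1,-1,-1,-1,-1,-1,-1,-1,-1],"travel":[[1,3,0],[2,7.5,0],[3.5,12,0],[5,17,0],[6.5,22,0],[8,27,0],[9.5,32,0],[10.5,37,0],[11,39.5,0],[11.1,40,0]],"turn":[[0,0,0],[0,0,0],[0,0,0],[0,0,0],[0,0,0],[0,0,0],[0,0,0],[0,0,0],[0,0,0],[0,0,0]]}' 25
python3 -m inch '{"grip":[-1,-1],"travel":[[0,0,0],[0,0,0]],"turn":[[0,0,0],[0,0,0]]}' 25
```

```text
clock: 29.25
eef_pos: [639.9, 92.1, 157.8]
eef_rot: [3.136, -0.0, 1.585]
wrist_force: [-0.5, -0.4, -2.1]
finger_gap: 39.1
clock: 29.5
eef_pos: [639.9, 90.8, 157.9]
eef_rot: [3.136, -0.0, 1.584]
wrist_force: [-0.2, 0.4, -0.3]
finger_gap: 39.2
```

Final z is about 22.9; first go down to about 27.

```bash
python3 -m inch '{"grip":[-1,-1,-1,-1,-1,-1,-1,-1],"travel":[[0,0,-3],[0,0,-7],[0,0,-10],[0,0,-12],[0,0,-12.7],[0,0,-13.1],[0,0,-13.1],[0,0,-13.1]],"turn":[[0,0.2,0],[0,0.3,0],[0,0.3,0],[0,0.3,0],[0,0.3,0],[0,0.3,0],[0,0.3,0],[0,0.3,0]]}' 25
```

```text
clock: 30.5
eef_pos: [640.3, 90.9, 27.8]
eef_rot: [3.14, -0.0, 1.584]
wrist_force: [1.7, -0.7, -2.1]
finger_gap: 38.8
```

```bash
python3 -m inch '{"grip":[-1,-1,-1,-1],"travel":[[0,0,-0.2],[0,0,-0.4],[0,0,-0.5],[0,0,-0.5]],"turn":[[0,0,0],[0,0,0],[0,0,0],[0,0,0]]}' 25
```

```text
clock: 31.0
eef_pos: [640.3, 90.9, 22.9]
eef_rot: [3.14, -0.0, 1.584]
wrist_force: [-2.0, -0.3, 0.7]
finger_gap: 39.1
```

Contact; release, rise, then move away to check.

```bash
python3 -m inch '{"grip":[0,0.1,0.3,0.6,1,1,1,1,1,1],"travel":[[0,0,0],[0,0,0],[0,0,0],[0,0,0],[0,0,0],[0,0,0],[0,0,1],[0,0,4],[0,0,9],[0,0,14]],"turn":[[0,0,0],[0,0,0],[0,0,0],[0,0,0],[0,0,0],[0,0,0],[0,0,0],[0,0,0],[0,0,0],[0,0,0]]}' 25
python3 -m inch '{"grip":[1,1,1,1,1,1,1,1],"travel":[[-3,3,0],[-7,7,2],[-11,11,4],[-15,15,4],[-18,19,4],[-21,23,4],[-23,25,4],[-23,25,4]],"turn":[[0,0,0],[0,0,0],[0,0,0],[0,0,0],[0,0,0],[0,0,0],[0,0,0],[0,0,0]]}' 25
python3 - <<'E'
from h import *
p,d,P=cloud("top"); cv2.imwrite("pics/top6.png",p[:,:,::-1])
for nm,x,y,r,a,b in(("longest",633,-118,15.5,26,74),("long",635,-48,17,26,66),("short",637,21,18.5,26,58),("shortest",640,91,20,26,48),("oil",435,207,15,8,40)):
    print(nm,cyl(P,x,y,r,a,b))
P=cloud("side"); cv2.imwrite("pics/side6.png",P[0][:,:,::-1])
cv2.imwrite("pics/side6z.png",cv2.resize(P[0][100:300,220:420,::-1],None,fx=3,fy=3))
E
```

```text
clock: 32.25
eef_pos: [640.1, 90.9, 165.2]
eef_rot: [3.14, -0.0, 1.584]
wrist_force: [0.1, -0.5, 0.3]
finger_gap: 94.2
clock: 33.25
eef_pos: [409.1, 342.0, 206.0]
eef_rot: [3.139, -0.001, 1.587]
wrist_force: [0.5, -0.4, 0.6]
finger_gap: 94.3
longest (array([ 633.5, -118.5]), 48, np.float64(0.26))
long (array([636.5, -48.4]), 40, np.float64(0.24))
short (array([637.5,  21.6]), 36, np.float64(0.29))
shortest (array([641. ,  90.7]), 30, np.float64(0.31))
oil (array([436.1, 212.5]), 92, np.float64(2.25))
```

View pics/side6z.png

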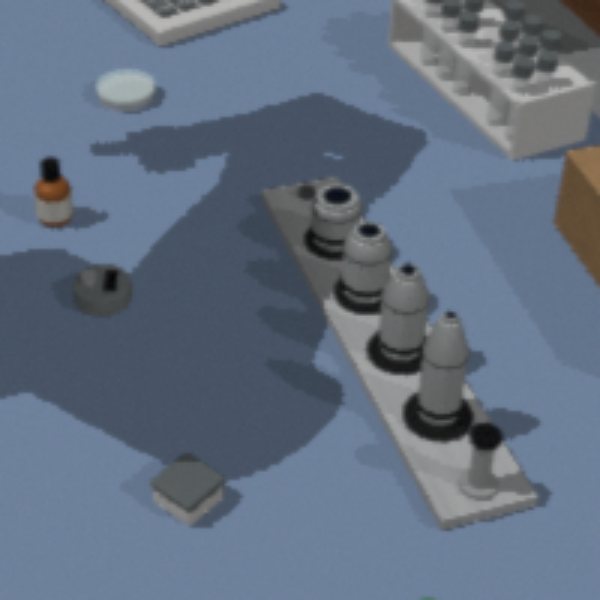

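View pics/top6.png

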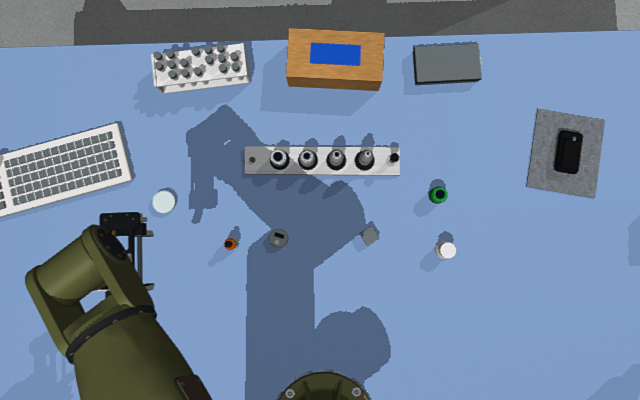

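All four stand upright in order along the row at (279-365,158), longest nearest the post (394,157). The oil bottle is unmoved at (230,244) and the green look-alike is untouched at (438,195).

```bash
python3 -c "
from cell import manip
print(manip.sign_off())"
```

```text
the job is handed in; nothing more can be done
None
```

The four objectives stand upright on the rail pads in order of length, longest next to the post and shortest farthest from it, and the job is handed in. No verdict came back. The clock was at about 33 s of the 102 s limit.

- **Centring:** in the last top picture each objective was within about 1.5 mm of its pad centre. The pad centres came from the same camera before anything was placed.
- **Left alone:** the oil bottle stands where it was and the green look-alike was not touched.
- **Forces:** the wrist force, read at the end of each move, never went above about 5 N.
- **Disagreements:** the side camera was about 2 mm off in x and up to about 4 mm in y, and the wrist camera was up to 7 mm off in y. I went by the top camera, which matched the tool position. In the last check the cylinder fit on the oil bottle was poor, so I judged the bottle by its unchanged place in the picture.

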